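# Bolt the conveyor guard past its spring catch

## Robot

A 7-joint arm with a two-finger parallel gripper is mounted at the origin on the work surface. World frame = base frame: x ahead of the robot, y to its left, z up, the work surface at z = 0. Lengths are in m, angles in rad, forces in N, time in s.
With the tool pointing down it reaches from about 0.425 to 0.925 m from the base axis. Payload 6.8 kg.
Tool frame: the origin (TCP) lies at the very end of the fingers, on their centre line; the grasp point (between the pads) lies bot.grip_point_offset behind it (bot.grip_point_offset is the distance from the TCP to the grasp point, in m); z points along the fingers, y is the line along which they close (so a half turn about z gives the same grasp; the last joint's range is limited). The gripper opens to 85 mm and grips with 20 to 120 N. Pads are 22 mm wide; open, the fingers measure 114 mm over their backs; the gripper's body (76 mm by 85 mm) begins 54 mm behind the grasp point. The pads swing forward as they close: fully open they stand 13 mm farther back than shut.
Start: joints at [-1.339, 0.477, 0.022, 1.555, -0.011, 1.109, -0.083], TCP at [0.225, 0.636, 0.196] pointing down, gripper open.
Joint ranges: [-2.96, 2.96], [-0.34, 2.1], [-1.41, 1.46], [0.24, 2.44], [-1.37, 4.51], [0.17, 1.92], [-2.96, 2.96]. Speed limits (rad/s): [2.39, 2.39, 3.14, 3.14, 3.14, 3.14, 3.14].

## Interface

Orientations are given as a unit quaternion [w, x, y, z].
In Python, from station import bot, imaging gives the robot as it stands. The module is installed in compiled form; this text tells all that it offers.
- The arm moves only by the tool carry_out, never from a script. Its argument "targets" is one flat list of numbers, 5 for each row, row after row: the closure in counts, from 0 (fully open) to 255 (shut), then the shift along the world's x, y, z in mm, then the turn about the world's z in degrees. A call has 1 to 20 rows; each row shifts and turns the commanded pose from where the row before left it; what a row does not reach is not made up. A row lasts 1/10 s, in which the tool goes at most 50 mm and 8.59 degrees, less where a joint would pass 70% of its speed; a pose out of reach is approached as far as the arm can. A call is refused whole if a number of a shift passes 50 or a number of a turn 8.59, either way. A call with a gripper value outside its range is refused whole. The fingers move at their own pace and stop on an object; "newtons" is the grip in N (left out, the last holds). Time passes only in rows, so rows that do not move let the fingers close. It gives the time, the measured TCP pose, the force, the opening and the grip force at its end, in the units of the state.
- bot.get_obs(): the state, without advancing time (a new reading comes with each control period).
- imaging.read_camera(name): name is "scene" or "top" or "wrist"; returns a dict with "frame" (420x560x3 uint8, red, green, blue), "fov_y" (degrees; the focal length in pixels is half the picture's height over the tangent of half this angle, whatever the lens; pixels are square), "cx", "cy" (the principal point, pixels), "k1" (the pictures are not rectified: a ray, as slopes to the right and down, at radius r is drawn at 1 + k1 r^2 times it, then the intrinsics apply), "pose" (4x4, takes a point from camera to world coordinates); the wrist camera has in their place "tool_from_camera" (4x4, takes a point from camera to tool coordinates, whose origin is the TCP and whose axes are the flange's). Camera axes: x right, y up, looking along -z (the intrinsics and any distortion apply to the point x, -y, -z); pixel columns grow to the right and rows downward; lengths in m; the calibration is good to about 2 mm. A picture is of the moment at which its call begins: read the wrist's pose just before it. There is no depth.
- bot.hand_in(): hands the job in; it is judged then, once.
The state is a dict: "t": time; "q": joint angles; "joint_vel": joint speeds; "joint_torque": joint torques, N m; "eef_pos": TCP position; "tool_rot": TCP orientation; "contact_force": force on the tool from outside, world axes, zero at the start; "torque": the same for the moment, N m; "gripper_width": opening from 0.0 (shut) to 1.0 (fully open); "grasp_force": force on a finger pad.
Only numpy, scipy, OpenCV 4.12 (cv2) and the standard library are available. Lean on these libraries where they do the work, as an engineer would, in place of code of your own. Each camera call takes 0.05 s, during which the arm holds its last target. There are 200 camera calls.

## Task

The guard hatch over the training conveyor is shut, but its slide bolt is still drawn back and held there by a sprung safety catch. With one fingertip press the catch's long bar down and keep it down while the other fingertip pushes the bolt by its upright grip fully home into the interlock switch; only then let go, so that the catch springs back up behind the bolt and locks it. Leave the loose parts lying around where they are.

Things in the scene. Friction and masses are not known exactly. Their poses are not given: they have to be found in the camera images.
- guard: Aluminium-framed guard box of a small conveyor, fixed to the bench. Origin: centre of its underside; z up. Its flat top is 120 mm up, 260 mm along its x, 340 mm along its y. On the top, in the half towards the robot (guard -x), lies the bolt set on a 3 mm plate. The bolt slides home along guard +y; the catch's bar lies parallel to it on its -x side.
- bolt (a joint): Travel of the slide bolt, m: 0 = fully drawn, 0.036 = fully home (hard stop). Friction 1.5 N, no spring. While the catch is up its tooth blocks the bolt's collar: at the start the bolt goes no further than 0.0025; once home (beyond 0.0335) with the catch up it cannot come back.
- catch (a joint): Angle of the sprung catch, rad: 0 = up (held so by its spring), 0.40 = fully down (stop). From 0.23 on the tooth is clear of the bolt. On the bar's middle line 2 N starts it, 5 N holds it at 0.3, 6 N reaches the stop. Let go part way, its tooth rides on the bolt's collar and it stays near 0.2; beyond bolt 0.0335 it springs up to 0.
- bolt_grip (a point): Middle of the flat rear face (guard -y side) of the bolt's black moulded grip: push here along guard +y. The grip is an upright block 14 mm along guard y; it reaches 15 mm to guard +x, 12 mm to guard -x, 18 mm above and 16 mm below this point, which is 30 mm above the guard's top. For 50 mm behind it, all (bar, strap) is at least 13 mm lower than this point.
- catch_bar (a point): Point on top of the catch's long steel bar, midway along it, 52 mm to guard -x of the bolt's centre line. The bar reaches 42 mm either way along guard y; press anywhere along it, a fingertip can slide on it. Face to press: 12 mm to guard +x and 10 mm to guard -x of this point. At rest it is 34 mm above the guard's top; it sinks 7 mm until the tooth is clear, 12 mm at the stop.
- catch_spindle (a point): Point on the catch's spindle (axis along guard y) level with catch_bar, 26 mm above the guard's top, between bar and bolt (22 mm to guard -x of the bolt's centre line). The bar turns about it; at rest it rises 0.2 rad away from it. The spindle's two bearings, beyond the bar's ends, stand 31 mm above the guard's top.
- switch_mouth (a point): Mouth of the black interlock switch's socket, which the tip of the bolt's bar enters; 9 mm above the guard's top. The switch (44 mm wide, 36 mm high, 74 mm long) is fixed on the top on guard +y from here. Nothing to touch here.
- contactor: Loose grey contactor block 45 x 60 x 46 mm on the guard's top, on the far half (guard +x). Origin: centre of its underside. To be left alone.
- limit_switch: Loose grey limit switch 30 x 56 x 30 mm with a small roller arm on top (43 mm high), on the far half of the guard's top. Origin: centre of its underside. To be left alone.
- wire_stripper: Loose wire stripper with yellow and black handles, 155 mm long along its x, 60 mm wide, 14 mm high, on the bench to the guard's right (-y). Origin: near its pivot, on the bench. To be left alone.
- carton: Loose white carton 60 x 120 x 50 mm on the bench to the guard's left (+y). Origin: centre of its underside. To be left alone.

How it is judged:
By the outcome, as a careful person would: the job done as asked, in the order asked, and still so for the second after the job is handed in, with the robot touching nothing.
It also fails if it takes over 38 s, if anything falls off the work surface, if the arm or the gripper's body presses on something with over 40 N, if the wrist force passes 120 N, or if a joint passes its speed limit or range.

## Working session

There is one attempt and no reset: what is moved stays moved. The work goes in short steps, Python scripts to look and compute and a tool call to move; the robot and the scene stay as the last step left them, time stands still between calls to the robot, and variables do not carry over. Pictures are saved under pics/ and viewed, at most 10 in all, crops included, and the job is handed in when it is done.

Besides the shell and the picture viewer there is one more tool, called after "Call:" as name(argument=value, ...) on one line, values as JSON. carry_out: Moves the arm, as the interface text tells. Its arguments: {"type":"object","properties":{"targets":{"type":"array","items":{"type":"number"}},"newtons":{"type":"number"}},"required":["targets"]}

```bash
mkdir -p pics
python3 - <<'E'
from station import bot, imaging
import cv2,numpy as np
np.set_printoptions(precision=4,suppress=True)
for n in ["scene","top"]:
    c=imaging.read_camera(n); print(n,c['fov_y'],c['cx'],c['cy'],c['k1']);print(c['pose'])
    cv2.imwrite(f"pics/{n}0.png",cv2.cvtColor(c['frame'],cv2.COLOR_RGB2BGR))
o=bot.get_obs();print(o,bot.grip_point_offset)
E
```

```text
scene 57.51471883492222 274.47435576843515 210.72417111247663 -0.04469272129748296
[[-0.5851 -0.5089  0.6314  1.1752]
 [ 0.8108 -0.3526  0.4672  0.4977]
 [-0.0151  0.7853  0.6189  0.6758]
 [ 0.      0.      0.      1.    ]]
top 53.581370944886565 280.0497804277531 212.99466656631117 0.011820794516908203
[[ 0.0197  0.9967 -0.0789  0.5107]
 [-0.9998  0.0198 -0.0002  0.05  ]
 [ 0.0014  0.0789  0.9969  1.0279]
 [ 0.      0.      0.      1.    ]]
{'t': 0.1, 'q': array([-1.3391,  0.4777,  0.0223,  1.5564, -0.0115,  1.1093, -0.0831]), 'joint_vel': array([-0.0016, -0.0023,  0.0024, -0.0032,  0.0008,  0.0014, -0.0006]), 'joint_torque': array([  0.0039, -59.7755,   1.6135, -28.1952,   0.0129,   0.0051,
         0.    ]), 'eef_pos': array([0.2248, 0.6358, 0.1947]), 'tool_rot': array([-0.0001,  0.1691,  0.9856, -0.0008]), 'contact_force': array([ 0.3547, -0.3116,  0.8628]), 'torque': array([ 0.0023, -0.0166, -0.0148]), 'grasp_force': 0.0, 'gripper_width': 1.0010188304546275} 0.0187
```

View pics/top0.png

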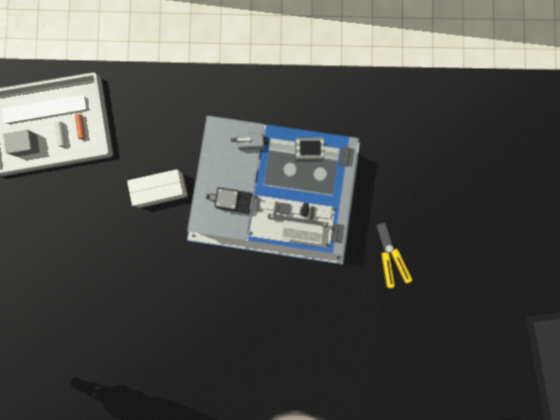

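View pics/scene0.png

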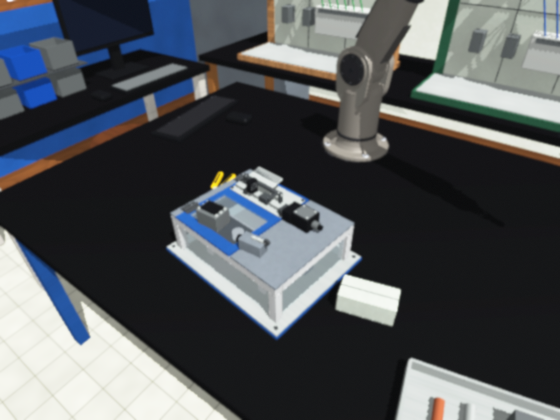

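The top view shows the guard with its top corners near (207,116), (358,137), (343,264) and (188,240). The black grip is near (305,209), the catch bar near (303,233), and the switch near (235,200). The scene view agrees. Next I'll zoom in on the bolt set and work out the guard's pose.

```bash
cat > h.py <<'E'
import numpy as np,cv2
def ray(c,u,v,T=None):
    f=c['frame'].shape[0]/2/np.tan(np.radians(c['fov_y']/2))
    d=np.array([u-c['cx'],v-c['cy']])/f; p=d.copy()
    for _ in range(20): p=d/(1+c['k1']*(p@p))
    T=c['pose'] if T is None else T
    return T[:3,3],T[:3,:3]@np.array([p[0],-p[1],-1])
def onz(c,u,v,z,T=None):
    o,d=ray(c,u,v,T); return o+d*(z-o[2])/d[2]
E
python3 - <<'E'
from station import bot, imaging
import cv2,numpy as np
from h import *
np.set_printoptions(precision=4,suppress=True)
c=imaging.read_camera("top")
P=[onz(c,*p,.12) for p in [(207,116),(358,137),(343,264),(188,240)]]
for p in P: print(p)
print([np.linalg.norm(P[i]-P[i-1]) for i in range(4)], 'centre',sum(P)/4)
print('grip top',onz(c,305,209,.168),'bar',onz(c,303,233,.154))
im=cv2.cvtColor(c['frame'],cv2.COLOR_RGB2BGR)[105:270,180:370]
cv2.imwrite("pics/top1.png",cv2.resize(im,None,fx=3.6,fy=3.6,interpolation=cv2.INTER_CUBIC))
E
```

```text
[0.7961 0.2172 0.12  ]
[ 0.7553 -0.1196  0.12  ]
[ 0.4744 -0.0885  0.12  ]
[0.5196 0.2493 0.12  ]
[np.float64(0.2783091144916563), np.float64(0.3392052902482153), np.float64(0.28261039668477583), np.float64(0.3408204826193819)] centre [0.6363 0.0646 0.12  ]
grip top [ 0.5881 -0.0015  0.168 ] bar [0.5387 0.0011 0.154 ]
```

View pics/top1.png

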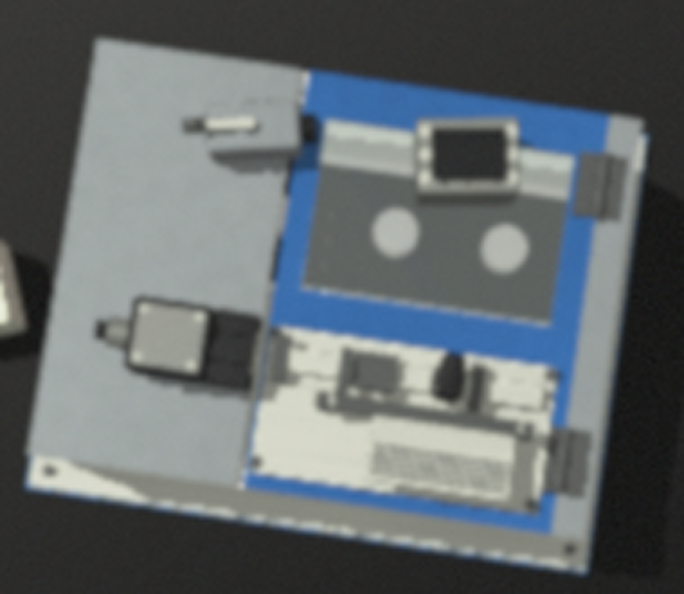

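The crop shows the textured bar with its centre near crop (438,468), running from x 370 to 510. The black grip is at crop (450,377), with its rear face near x=463. Guard yaw is about -7.2°. I'll move above it with the tool's y along guard x and part-close the fingers to about 42 mm.

Call:
carry_out(targets=[128,0,0,40,0,128,0,0,40,0,128,21,-41,3,-4.86,128,21,-41,3,-4.86,128,21,-41,3,-4.86,128,21,-41,3,-4.86,128,21,-41,3,-4.86,128,21,-41,3,-4.86,128,21,-41,3,-4.86,128,21,-41,3,-4.86,128,21,-41,3,-4.86,128,21,-41,3,-4.86,128,21,-41,3,-4.86,128,21,-41,3,-4.86,128,21,-41,3,-4.86,128,21,-41,3,-4.86,128,21,-41,3,-4.86,128,21,-41,3,-4.86], newtons=40)

```text
t: 1.95
eef_pos: [0.5613, -0.0212, 0.3238]
tool_rot: [-0.0, 0.751, 0.66, 0.0]
contact_force: [1.0, 0.1, -0.1]
gripper_width: 0.498
grasp_force: 0.0
```

Call:
carry_out(targets=[128,0,0,0,0,128,0,0,0,0,128,0,0,0,0])

```text
t: 2.25
eef_pos: [0.5606, -0.0184, 0.3232]
tool_rot: [-0.001, 0.75, 0.662, -0.0]
contact_force: [-0.2, 0.8, 1.0]
gripper_width: 0.497
grasp_force: 0.0
```

Run:
```python
from station import bot, imaging
import cv2,numpy as np,pickle
np.set_printoptions(precision=4,suppress=True)
o=bot.get_obs(); c=imaging.read_camera("wrist")
print(o['t'],o['eef_pos'],o['tool_rot'],o['gripper_width'],o['contact_force'],c['tool_from_camera'])
pickle.dump((o,c),open('w1.pkl','wb'))
cv2.imwrite("pics/w1.png",cv2.resize(cv2.cvtColor(c['frame'],cv2.COLOR_RGB2BGR),(800,600)))
```

```text
2.25 [ 0.5606 -0.0184  0.3232] [-0.0005  0.7496  0.6618 -0.0002] 0.4974565316161656 [-0.2397  0.8486  0.9778] [[ 0.0001  0.9465  0.3227  0.0833]
 [ 1.     -0.0003  0.0005  0.0009]
 [ 0.0006  0.3227 -0.9465 -0.1797]
 [ 0.      0.      0.      1.    ]]
```

View pics/w1.png

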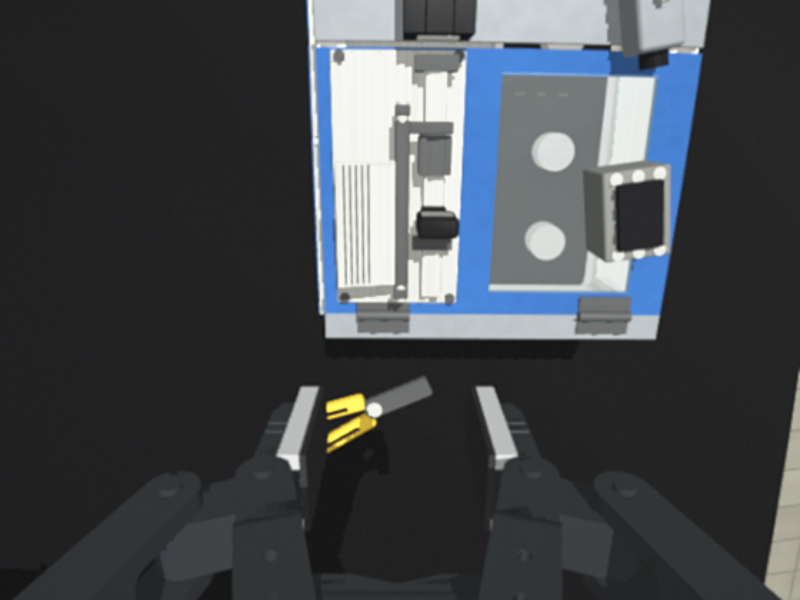

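The wrist view shows the ribbed bar at x 338–372 and y 163–288 (in the 800x600 picture). The grip's top face is centred at (437,225), with its rear top edge at y≈238. The spindle is at x≈402, and the fingertip ends are at about (300,425) and (492,425). Now I'll turn these into positions.

Run:
```python
import numpy as np,pickle
from scipy.spatial.transform import Rotation as R
from h import *
np.set_printoptions(precision=4,suppress=True)
o,c=pickle.load(open('w1.pkl','rb'))
q=o['tool_rot'];T=np.eye(4);T[:3,:3]=R.from_quat([q[1],q[2],q[3],q[0]]).as_matrix();T[:3,3]=o['eef_pos']
TC=T@c['tool_from_camera']; s=560/800
print('fov',c['fov_y'],'tool y',T[:3,1])
f=lambda u,v,z:onz(c,u*s,v*s,z,TC)
# yaw from hatch-side edges
a,b=f(326,338,.12),f(658,338,.12); print('rear edge',a,b,np.linalg.norm(a-b),np.degrees(np.arctan2(*(b-a)[1::-1])))
yaw=np.arctan2(*(b-a)[1::-1]); ex=np.array([np.cos(yaw),np.sin(yaw)]);ey=np.array([-ex[1],ex[0]])
g=lambda n,p:print(n,p[:2],'guard-rel TCP',np.array([ex,ey])@(p[:2]-o['eef_pos'][:2]))
g('grip rear L',f(418,237,.168));g('grip rear R',f(458,238,.168))
for n,p in dict(b_oF=(338,163),b_oR=(341,288),b_ribinF=(370,163),b_ribinR=(372,284)).items(): g(n,f(*p,.154))
g('spindleF',f(402,120,.146));g('spindleR',f(401,290,.146));g('contactor?',f(640,215,.166))
# fingertips, assume tip plane a few mm above TCP
for dz in (0,.006):
  for p in [(300,387),(320,387),(278,460),(300,467),(475,387),(493,387),(497,467),(517,460)]: print(dz,p,(np.linalg.inv(T)@np.append(f(*p,o['eef_pos'][2]+dz),1))[:3])
```

```text
fov 59.26212672582656 tool y [ 0.9923 -0.1239 -0.001 ]
rear edge [ 0.4965 -0.0876  0.12  ] [ 0.7576 -0.1204  0.12  ] 0.26318035930706635 -7.149463332922665
grip rear L [ 0.5765 -0.0065] guard-rel TCP [0.0144 0.0138]
grip rear R [ 0.6021 -0.0103] guard-rel TCP [0.0402 0.0132]
b_oF [0.531 0.045] guard-rel TCP [-0.0372  0.0592]
b_oR [ 0.5198 -0.0385] guard-rel TCP [-0.0379 -0.025 ]
b_ribinF [0.5515 0.0424] guard-rel TCP [-0.0166  0.0592]
b_ribinR [ 0.5415 -0.0382] guard-rel TCP [-0.0164 -0.0221]
spindleF [0.5752 0.0661] guard-rel TCP [0.004  0.0857]
spindleR [ 0.5606 -0.0475] guard-rel TCP [ 0.0037 -0.0289]
contactor? [ 0.7206 -0.0098] guard-rel TCP [0.1577 0.0284]
0 (300, 387) [-0.0121 -0.0361  0.    ]
0 (320, 387) [-0.0121 -0.0284  0.    ]
0 (278, 460) [-0.0452 -0.0471  0.    ]
0 (300, 467) [-0.0485 -0.0384  0.    ]
0 (475, 387) [-0.012   0.0308 -0.    ]
0 (493, 387) [-0.012   0.0376 -0.    ]
0 (497, 467) [-0.0484  0.0416 -0.0001]
0 (517, 460) [-0.0451  0.0495 -0.0001]
0.006 (300, 387) [-0.0089 -0.0348 -0.006 ]
0.006 (320, 387) [-0.0089 -0.0274 -0.006 ]
0.006 (278, 460) [-0.0409 -0.0455 -0.006 ]
0.006 (300, 467) [-0.0441 -0.0371 -0.006 ]
0.006 (475, 387) [-0.0088  0.0298 -0.006 ]
0.006 (493, 387) [-0.0088  0.0364 -0.006 ]
0.006 (497, 467) [-0.044   0.0402 -0.0061]
0.006 (517, 460) [-0.0408  0.0478 -0.0061]
```

The fingertip ends don't fit the simple reading (they look about 45 mm short), so I'll look closer at a brightened crop.

Run:
```python
import numpy as np,pickle,cv2
o,c=pickle.load(open('w1.pkl','rb'))
im=cv2.cvtColor(c['frame'],cv2.COLOR_RGB2BGR)[220:420,130:430].astype(float)/255
im=(np.clip(im**.4,0,1)*255).astype(np.uint8)
cv2.imwrite('pics/w1b.png',cv2.resize(im,(800,533)))
```

```text
(no output)
```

View pics/w1b.png

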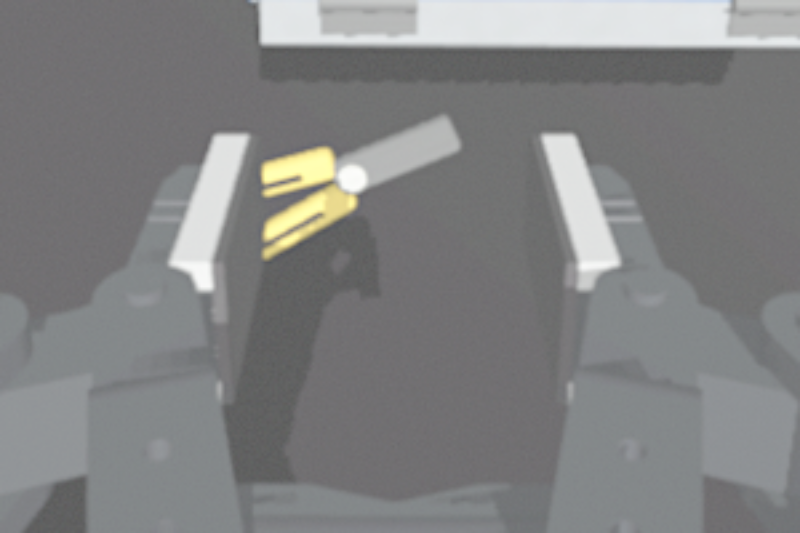

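The brightened crop shows the finger tips clearly ending at about row 387. I'll check the tip height against the TCP in the scene view.

```bash
cat >> h.py <<'E'
def proj(c,P):
    f=c['frame'].shape[0]/2/np.tan(np.radians(c['fov_y']/2)); M=np.linalg.inv(c['pose'])
    p=M[:3,:3]@np.asarray(P)+M[:3,3]; a=p[0]/-p[2]; b=-p[1]/-p[2]; k=1+c['k1']*(a*a+b*b)
    return np.array([c['cx']+f*a*k,c['cy']+f*b*k])
E
python3 - <<'E'
from station import bot, imaging
from h import *
c=imaging.read_camera("scene");o=bot.get_obs();p=o['eef_pos']
u=proj(c,p);v=proj(c,p+[0,0,.043]);print(u,v)
im=cv2.cvtColor(c['frame'],cv2.COLOR_RGB2BGR)
x0,y0=int(u[0])-80,max(int(u[1])-90,0);im=cv2.resize(im[y0:y0+120,x0:x0+160],(800,600),interpolation=cv2.INTER_CUBIC)
im=(np.clip((im/255.)**.6,0,1)*255).astype(np.uint8)
for w,col in((u,(0,0,255)),(v,(0,255,0))): cv2.circle(im,tuple(int(t) for t in (w-[x0,y0])*5),5,col,-1)
cv2.imwrite('pics/s1.png',im)
E
```

```text
[250.52755731 112.64234895] [249.48049971  93.90867243]
```

View pics/s1.png

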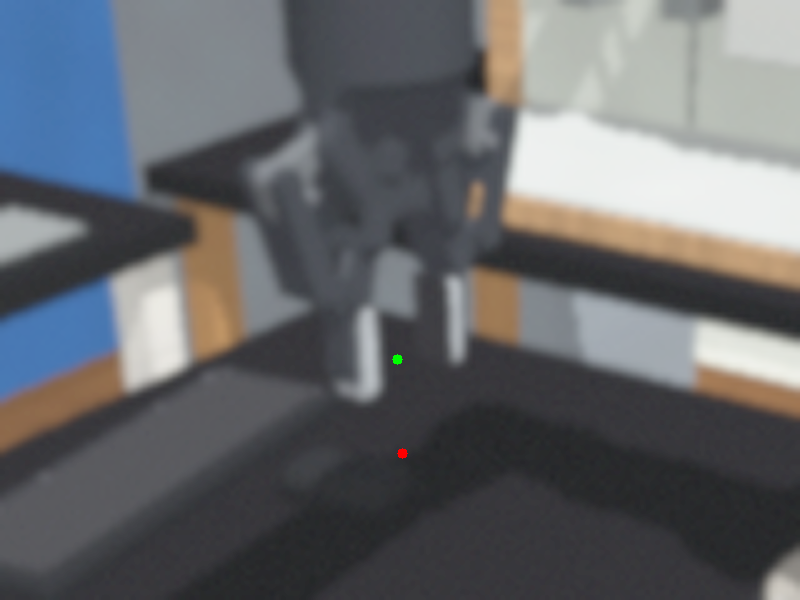

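The scene view shows the tip ends near (370,398) and (458,360). They are about 37–40 mm above the reported TCP (red dot), and the wrist view gives the same result. I'll trust that measurement and find the height by contact. Laterally the fingers already line up with bar and grip, so I only shift back 6 mm along guard y and descend in stages.

Call:
carry_out(targets=[128,-1,-6,-20,0,128,0,0,-35,0,128,0,0,-35,0,128,0,0,-35,0,128,0,0,-23,0,128,0,0,-10,0,128,0,0,0,0,128,0,0,0,0])

```text
t: 3.15
eef_pos: [0.5608, -0.0252, 0.1667]
tool_rot: [0.0, 0.75, 0.661, 0.001]
contact_force: [0.1, 0.1, 1.4]
gripper_width: 0.494
grasp_force: 0.0
```

Run:
```python
from station import bot, imaging
import cv2,pickle
o=bot.get_obs(); c=imaging.read_camera("wrist");pickle.dump((o,c),open('w2.pkl','wb'))
print(o['eef_pos'],o['contact_force'])
cv2.imwrite("pics/w2.png",cv2.resize(cv2.cvtColor(c['frame'],cv2.COLOR_RGB2BGR),(800,600)))
```

```text
[ 0.56078029 -0.02521757  0.16674339] [0.06668097 0.12115252 1.35453731]
```

View pics/w2.png

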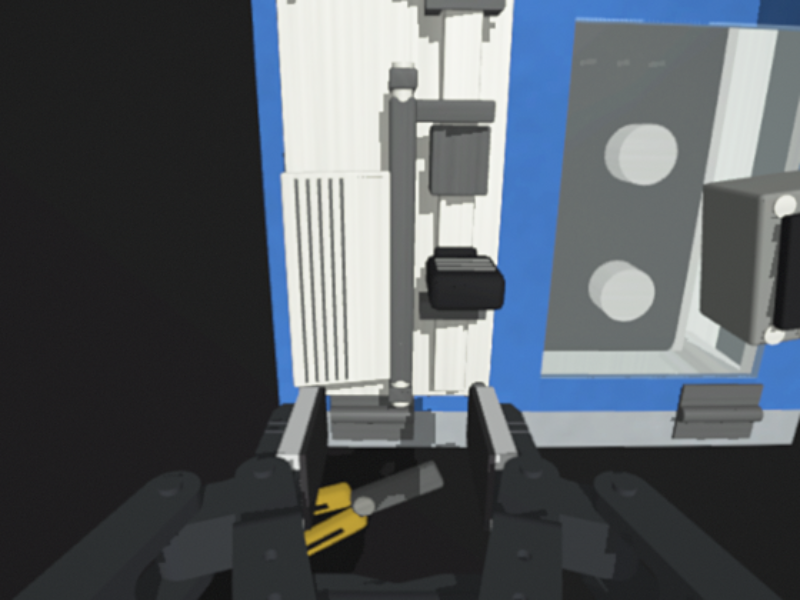

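The fingers stand behind and above the bar (ribs x 300–345, y 180–380) and the grip (rear face bottom around (465,308)), with nothing in contact. One more measurement gives the guard-relative offsets.

Run:
```python
import numpy as np,pickle
from scipy.spatial.transform import Rotation as R
from h import *
np.set_printoptions(precision=4,suppress=True)
o,c=pickle.load(open('w2.pkl','rb'))
q=o['tool_rot'];T=np.eye(4);T[:3,:3]=R.from_quat([q[1],q[2],q[3],q[0]]).as_matrix();T[:3,3]=o['eef_pos']
TC=T@c['tool_from_camera']; s=.7
t=lambda u,v,z:(np.linalg.inv(T)@np.append(onz(c,u*s,v*s,z,TC),1))[:3]
for n,a in dict(gripRearTopL=(429,277,.167),gripRearTopR=(502,279,.167),gripRearBotL=(430,307,.140),gripRearBotR=(502,308,.140),barRearOut=(296,383,.154),barRearRibIn=(349,380,.153),barFrontOut=(284,174,.154),spR=(401,370,.146),spF=(402,120,.146)).items(): print(n,t(*a))
for z in (.030,.035,.040,.045):
  print(z,[t(u,v,o['eef_pos'][2]+z)[:2] for u,v in((302,388),(326,388),(468,388),(485,388))])
```

```text
gripRearTopL [ 0.0317  0.0123 -0.0002]
gripRearTopR [ 0.0309  0.0382 -0.0002]
gripRearBotL [0.0109 0.0147 0.0268]
gripRearBotR [0.0105 0.0447 0.0268]
barRearOut [-0.017  -0.0402  0.0127]
barRearRibIn [-0.0161 -0.0186  0.0137]
barFrontOut [ 0.0663 -0.0395  0.0127]
spR [-0.015   0.0027  0.0207]
spF [0.0846 0.0028 0.0208]
0.03 [array([ 0.0035, -0.0293]), array([ 0.0035, -0.0216]), array([0.0035, 0.0236]), array([0.0035, 0.029 ])]
0.035 [array([ 0.0062, -0.0283]), array([ 0.0062, -0.0209]), array([0.0062, 0.0228]), array([0.0062, 0.0281])]
0.04 [array([ 0.0088, -0.0273]), array([ 0.0089, -0.0201]), array([0.0088, 0.0221]), array([0.0088, 0.0271])]
0.045 [array([ 0.0115, -0.0262]), array([ 0.0115, -0.0194]), array([0.0115, 0.0213]), array([0.0115, 0.0262])]
```

The grip's rear face is at tool x≈+20 mm, against a finger front at about +11. The bar point is at tool y≈-27, so I'll shift 2 mm to guard -x, go down, then feel for the bar.

Call:
carry_out(targets=[128,-2,0,-15,0,128,0,0,-15,0,128,0,0,-10,0,128,0,0,0,0,128,0,0,0,0])

```text
t: 3.7
eef_pos: [0.5581, -0.0257, 0.1257]
tool_rot: [0.0, 0.75, 0.661, -0.0]
contact_force: [-0.4, -0.8, 0.4]
gripper_width: 0.5
grasp_force: 0.0
```

Call:
carry_out(targets=[128,0,0,-3,0,128,0,0,-3,0,128,0,0,0,0])

```text
t: 4.0
eef_pos: [0.5578, -0.0255, 0.1194]
tool_rot: [-0.0, 0.75, 0.661, -0.0]
contact_force: [-0.2, 0.1, -1.1]
gripper_width: 0.501
grasp_force: 0.0
```

Call:
carry_out(targets=[128,0,0,-3,0,128,0,0,0,0])

```text
t: 4.2
eef_pos: [0.5582, -0.0256, 0.1166]
tool_rot: [0.0, 0.75, 0.661, 0.0]
contact_force: [0.3, -0.4, 1.2]
gripper_width: 0.498
grasp_force: 0.8
```

Call:
carry_out(targets=[128,0,0,-3,0,128,0,0,0,0])

```text
t: 4.4
eef_pos: [0.5579, -0.0255, 0.1135]
tool_rot: [-0.0, 0.75, 0.661, -0.0]
contact_force: [-0.9, -0.3, 2.4]
gripper_width: 0.498
grasp_force: 1.3
```

Contact began near TCP z 0.114, which confirms the 40 mm offset. I'll keep pressing.

Call:
carry_out(targets=[128,0,0,-3,0,128,0,0,0,0])

```text
t: 4.6
eef_pos: [0.5577, -0.0255, 0.1104]
tool_rot: [-0.0, 0.75, 0.661, -0.0]
contact_force: [-1.5, 0.6, 4.4]
gripper_width: 0.499
grasp_force: 2.0
```

Call:
carry_out(targets=[128,0,0,-3,0,128,0,0,-1,0,128,0,0,0,0])

```text
t: 4.9
eef_pos: [0.5578, -0.0255, 0.1066]
tool_rot: [-0.0, 0.75, 0.661, -0.0]
contact_force: [-3.1, -0.1, 6.4]
gripper_width: 0.498
grasp_force: 2.9
```

Call:
carry_out(targets=[128,0,0,-2,0,128,0,0,0,0])

```text
t: 5.1
eef_pos: [0.5579, -0.0256, 0.1049]
tool_rot: [-0.0, 0.75, 0.661, 0.0]
contact_force: [-2.6, 0.4, 6.9]
gripper_width: 0.497
grasp_force: 3.6
```

The catch is down about 10 mm and held with 6.9 N, past the 7 mm where the tooth clears. Now I slide along guard +y against the grip.

Call:
carry_out(targets=[128,0.5,4,0,0,128,0.5,4,0,0,128,0.5,4,0,0,128,0.5,4,0,0,128,0,0,0,0])

```text
t: 5.6
eef_pos: [0.5602, -0.0117, 0.1051]
tool_rot: [0.001, 0.751, 0.661, -0.001]
contact_force: [-1.6, -3.4, 7.2]
gripper_width: 0.501
grasp_force: 3.4
```

Call:
carry_out(targets=[128,0.5,4,0,0,128,0.5,4,0,0,128,0.5,4,0,0,128,0,0,0,0])

```text
t: 6.0
eef_pos: [0.5617, 0.0003, 0.1051]
tool_rot: [0.001, 0.751, 0.661, -0.001]
contact_force: [-1.7, -3.7, 6.8]
gripper_width: 0.498
grasp_force: 3.5
```

The bolt is moving: about 3.5 N, which fits bolt plus bar friction. I'll continue towards the stop.

Call:
carry_out(targets=[128,0.5,4,0,0,128,0.5,4,0,0,128,0.5,4,0,0,128,0,0,0,0])

```text
t: 6.4
eef_pos: [0.5633, 0.0122, 0.1051]
tool_rot: [0.001, 0.751, 0.661, -0.0]
contact_force: [-1.0, -4.7, 7.0]
gripper_width: 0.499
grasp_force: 3.6
```

Call:
carry_out(targets=[128,0.3,2,0,0,128,0.3,2,0,0,128,0,0,0,0])

```text
t: 6.7
eef_pos: [0.5638, 0.0157, 0.1051]
tool_rot: [0.001, 0.751, 0.66, -0.001]
contact_force: [-2.6, -6.2, 6.3]
gripper_width: 0.497
grasp_force: 3.7
```

Call:
carry_out(targets=[128,0.2,2,0,0,128,0,0,0,0])

```text
t: 6.9
eef_pos: [0.564, 0.0176, 0.1051]
tool_rot: [0.001, 0.751, 0.66, -0.001]
contact_force: [-2.2, -5.1, 7.3]
gripper_width: 0.493
grasp_force: 3.8
```

Call:
carry_out(targets=[128,0.2,2,0,0,128,0,0,0,0])

```text
t: 7.1
eef_pos: [0.5641, 0.0185, 0.1051]
tool_rot: [0.002, 0.751, 0.66, -0.001]
contact_force: [-1.9, -7.7, 7.8]
gripper_width: 0.502
grasp_force: 5.9
```

Call:
carry_out(targets=[128,0.2,2,0,0,128,0,0,0,0])

```text
t: 7.3
eef_pos: [0.5641, 0.0184, 0.1051]
tool_rot: [0.002, 0.752, 0.659, -0.002]
contact_force: [-2.9, -12.7, 7.3]
gripper_width: 0.5
grasp_force: 7.1
```

The bolt is at the hard stop: the push rose to 12.7 N with no motion. I'll ease off and lift away.

Call:
carry_out(targets=[128,-0.6,-5,0,0,128,0,0,5,0,128,0,0,10,0,128,0,0,20,0,128,0,0,40,0,128,0,-20,40,0,128,0,-30,30,0,128,0,-20,20,0,128,0,0,0,0,128,0,0,0,0,128,0,0,0,0])

```text
t: 8.4
eef_pos: [0.5629, -0.0486, 0.2683]
tool_rot: [-0.001, 0.75, 0.662, -0.001]
contact_force: [1.5, -0.5, -0.0]
gripper_width: 0.496
grasp_force: 0.0
```

Run:
```python
from station import bot, imaging
import cv2
c=imaging.read_camera("wrist")
cv2.imwrite("pics/w3.png",cv2.resize(cv2.cvtColor(c['frame'],cv2.COLOR_RGB2BGR),(800,600)))
```

```text
(no output)
```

View pics/w3.png

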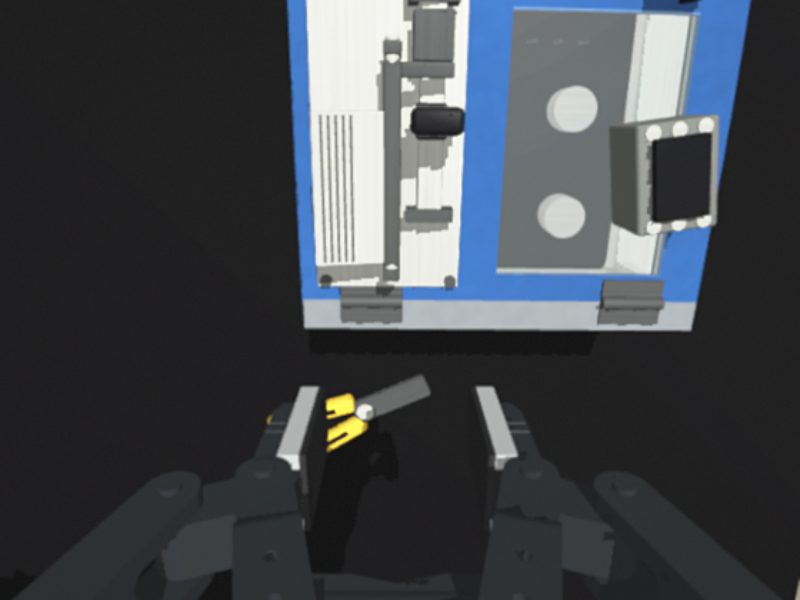

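The view shows the grip at (438,121), with the collar at (433,35) now past the catch's tooth (433,70), so the bolt is home. As a last check, I'll see whether the bar's height means the catch is fully up.

Run:
```python
import numpy as np,pickle
from station import bot,imaging
from scipy.spatial.transform import Rotation as R
from h import *
np.set_printoptions(precision=4,suppress=True)
w=pickle.load(open('w1.pkl','rb')); o3=bot.get_obs(); c3=imaging.read_camera('wrist')
for o,c,a in((*w,[(336,163),(341,288),(402,120),(401,290)]),(o3,c3,[(314,112),(317,264),(392,52),(391,270)])):
  q=o['tool_rot'];T=np.eye(4);T[:3,:3]=R.from_quat([q[1],q[2],q[3],q[0]]).as_matrix();T[:3,3]=o['eef_pos']
  TC=T@c['tool_from_camera']; t=lambda u,v,z:(np.linalg.inv(T)@np.append(onz(c,u*.7,v*.7,z,TC),1))[:2]
  for z in (.156,.148,.142):
    F,Rr=t(*a[0],z),t(*a[1],z); sF,sR=t(*a[2],.146),t(*a[3],.146)
    print(z,'len',F[0]-Rr[0],'outer-spindle',F[1]-sF[1],Rr[1]-sR[1],'barF-spindleF',F[0]-sF[0],'barR-spR',Rr[0]-sR[0])
```

```text
0.156 len 0.08376242816203464 outer-spindle -0.042246425774649765 -0.041421695374532 barF-spindleF -0.026262520907136253 barR-spR 0.0045704376783578665
0.148 len 0.08569396107528343 outer-spindle -0.0431450990610196 -0.042309094088727295 barF-spindleF -0.02681646273669206 barR-spR 0.0020849629355532556
0.142 len 0.08714261076022008 outer-spindle -0.04381910402579703 -0.042974643124373935 barF-spindleF -0.027231919108858915 barR-spR 0.00022085687844976276
0.156 len 0.08231037795395407 outer-spindle -0.040891503547960006 -0.04217465858851044 barF-spindleF -0.03018742217689195 barR-spR 0.006266168881596458
0.148 len 0.08456637376913342 outer-spindle -0.04208323406739756 -0.04342577374215961 barF-spindleF -0.03002433154897738 barR-spR 0.004173263694331679
0.142 len 0.08625837063051794 outer-spindle -0.042977031956975664 -0.04436411010739638 barF-spindleF -0.02990201357804144 barR-spR 0.002603584803883084
```

Bar length and width match the rest position within measuring error, though that check is weak on its own. The travel (44 mm with about 8.5 mm of clearance, so about 36 mm), the hard stop and the tooth sitting behind the collar all agree.

```bash
python3 -c "
from station import bot
print(bot.hand_in())"
```

```text
the job is handed in; nothing more can be done
None
```

I pushed the bolt home to its hard stop with the catch held down, then let go: the last picture shows the tooth behind the collar, though the catch being fully up was only weakly confirmed. The job is handed in with the arm clear, and the loose parts were not touched.

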